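# Box the top soap bar from the pile

### The arm

A 7-joint arm with a two-finger parallel gripper is mounted at the origin on the work surface. World frame = base frame: x ahead of the robot, y to its left, z up, the work surface at z = 0. Lengths are in m, angles in rad, forces in N, time in s.
With the tool pointing down it reaches from about 0.4 to 0.85 m from the base axis. Payload 4.4 kg.
Tool frame: the origin (TCP) lies midway between the tips of the shut fingers; the grasp point (between the pads) lies 19 mm behind it; z points along the fingers, y is the line along which they close (so a half turn about z gives the same grasp; the last joint's range is limited). The gripper opens to 94 mm and grips with 3 to 60 N. Pads are 16 mm wide; open, the fingers measure 119 mm over their backs; the gripper's body (75 mm by 177 mm) begins 78 mm behind the grasp point.
Start: joints at [-1.398, 0.628, 0.038, 1.517, -0.027, 0.996, -0.02], TCP at [0.154, 0.632, 0.205] pointing down, gripper open.
Joint ranges: [-3.06, 3.06], [-0.37, 2.12], [-1.25, 1.32], [0.18, 2.47], [-1.1, 4.24], [0.23, 1.98], [-2.94, 2.94]. Speed limits (rad/s): [2.57, 2.57, 3.14, 3.14, 3.14, 3.14, 3.14].

### API

Orientations are given as a unit quaternion [x, y, z, w].
In Python, from cell import state, imaging, ticket gives the robot as it stands.
- The arm moves only by the tool jog_arm, never from a script. Its argument "series" is one flat list of numbers, 7 for each row, row after row: the finger opening in m, from 0 to 0.094, then the shift along the tool's x, y, z in m, then the turn, a rotation vector about the tool's x, y, z in rad. A call has 1 to 5 rows; each row is the pose to reach, as a shift and turn from the pose commanded when the call began, along the tool's axes at that moment; what a row does not reach only later rows make up. A row lasts 1/8 s, in which the tool goes at most 62.5 mm and 10.7 degrees, less where a joint would pass 70% of its speed; a pose out of reach is approached as far as the arm can. A call with a gripper value outside its range is refused whole. The fingers move at their own pace and stop on an object; "force" is the grip in N (left out, the last holds). Time passes only in rows, so rows that repeat a pose let the fingers close. It gives the time, the measured TCP pose, the force, the opening and the grip force at its end, in the units of the state.
- state(): the state, without advancing time (a new reading comes with each control period).
- imaging.grab_frame(name): name is "side" or "top" or "wrist"; returns (picture, depth): 384x512x3 uint8, blue, green, red; 384x512 float32, m along the optical axis (not along the pixel's ray), 0 where there is no reading.
- imaging.camera_model(name): a dict with "fov_y" (degrees; the focal length in pixels is half the picture's height over the tangent of half this angle, whatever the lens; pixels are square), "cx", "cy" (the principal point, pixels), "distortion" ([k1, k2, p1, p2, k3] as OpenCV has them; the pictures are not rectified), "world_from_camera" (4x4, takes a point from camera to world coordinates). Camera axes: x right, y up, looking along -z (the intrinsics and any distortion apply to the point x, -y, -z); pixel columns grow to the right and rows downward; lengths in m; the calibration is good to about 2 mm. A picture is of the moment at which its call begins: read the wrist's pose just before it. camera_model takes no time and is no camera call; for the wrist camera it gives the pose at the moment of the call.
- ticket.job_done(): hands the job in; it is judged then, once.
The state is a dict: "clock": time; "joints": joint angles; "qvel": joint speeds; "joint_efforts": joint torques, N m; "eef_pos": TCP position; "orientation": TCP orientation; "ft_force": force on the tool from outside, world axes, zero at the start; "moment": the same for the moment, N m; "opening": opening from 0.0 (shut) to 1.0 (fully open); "grip_force": force on a finger pad.
Only numpy, scipy, OpenCV 4.12 (cv2) and the standard library are available. Lean on these libraries where they do the work, as an engineer would, in place of code of your own. Each camera call takes 0.05 s, during which the arm holds its last target. There are 200 camera calls.

### The job

Take the top bar off the pile of four full-size soap bars without disturbing the bars below, and lay it flat in the open gift carton base; do not drop it, fresh soap dents. Then put the carton's lid over it and press the lid down firmly until it sits level and fully down on the base. Leave the small guest soaps and the jar where they are.

Things in the scene. Friction and masses are not known exactly. Their poses are not given: they have to be found in the camera images.
- bar_top: the uppermost of four identical full-size handmade soap bars stacked flat in one pile, cream with brown swirl bands; 74 (x, long) x 44 (y) x 28 (z) mm, about 110 g; origin at the centre of its underside, z up. The bars are stacked by hand: each lies a few mm and up to about 0.12 rad askew on the one below
- bar3: third full-size bar from the bottom, directly under the top bar; same size, origin and axes
- bar2: second full-size bar from the bottom; same size, origin and axes
- bar1: lowest full-size bar, on the bench; same size, origin and axes
- carton_base: open brown greyboard gift carton base, loose on the bench, 60 g: plate 102 (x) x 72 (y) x 3 mm with a tray wall on it, 86 x 56 mm outside, 82 x 52 inside, its top edge 14 mm above the bench; the plate projects 8 mm all round. The bar lies on the plate inside the wall, long side along x, standing 17 mm proud of the wall. Origin: centre of the underside, z up
- lid: deep brown lid of that carton, lying on the bench open side down: a cap 96 (x) x 66 (y) x 33 mm tall outside, 92 x 62 x 31 deep inside, walls and top 2 mm, 50 g; origin at the centre of its lower rim, z up. Closed, it covers bar and tray wall, its rim stands on the projecting plate, its top is 36 mm above the bench, its x along the base's x (either way round)
- guest1: lower of two small guest soaps stacked flat, same soap as the full-size bars but 54 (x) x 36 (y) x 22 mm; origin at the centre of its underside. Not wanted
- guest2: upper guest soap, on guest1; same size and origin
- jar: white cream jar with black screw lid, 62 mm diameter, 52 mm tall; origin at the centre of its underside. Bystander
- basket: white stock basket full of jars, 200 (x) x 140 (y) x 79 mm tall, does not move; origin at the centre of its underside. Bystander
- finished: already packed, closed gift cartons standing in three columns two or three high at the left end of the bench, together about 332 (x) x 72 (y) x 108 mm tall, do not move; origin under their middle. Bystander
Things that resemble listed ones, but are neither listed nor needed, are in the scene too. What is shaped like the bar_top but purple or yellow is not meant.

How it is judged:
By the outcome, as a careful person would: the job done as asked, in the order asked, and still so for the second after the job is handed in, with the robot touching nothing.
It also fails if it takes over 72 s, if anything falls off the work surface, if the arm or the gripper's body presses on something with over 40 N, if the wrist force passes 120 N, or if a joint passes its speed limit or range.

## Working session

There is one attempt and no reset: what is moved stays moved. The work goes in short steps, Python scripts to look and compute and a tool call to move; the robot and the scene stay as the last step left them, time stands still between calls to the robot, and variables do not carry over. Pictures are saved under pics/ and viewed, at most 10 in all, crops included, and the job is handed in when it is done.

Besides the shell and the picture viewer there is one more tool, called as name(argument=value, ...) on one line, values as JSON. jog_arm: Moves the arm, as the interface text tells. Its arguments: {"type":"object","properties":{"series":{"type":"array"},"force":{"type":"number"}},"required":["series"]}

```bash
mkdir -p pics; ls; cat > h.py <<'E'
import numpy as np, cv2
from cell import state, imaging, ticket
def grab(n):
    m=imaging.camera_model(n); p,d=imaging.grab_frame(n); return p,d,m
def K(m):
    f=192/np.tan(np.radians(m["fov_y"])/2); return np.array([[f,0,m["cx"]],[0,f,m["cy"]],[0,0,1]])
def norm(m,uv):
    return cv2.undistortPoints(np.array(uv,float).reshape(-1,1,2),K(m),np.array(m["distortion"],float)).reshape(-1,2)
def world(m,uv,dep):
    n=norm(m,uv);dep=np.array(dep).reshape(-1)
    c=np.c_[n[:,0]*dep,-n[:,1]*dep,-dep,np.ones(len(dep))]
    return (c@np.array(m["world_from_camera"]).T)[:,:3]
def plane(m,uv,z):
    T=np.array(m["world_from_camera"]);n=norm(m,uv)
    r=np.c_[n[:,0],-n[:,1],-np.ones(len(n))]@T[:3,:3].T;o=T[:3,3]
    return o+r*((z-o[2])/r[:,2])[:,None]
def cloud(m,d):
    v,u=np.mgrid[0:d.shape[0],0:d.shape[1]]
    W=world(m,np.c_[u.ravel(),v.ravel()],d.ravel()).reshape(*d.shape,3);W[d==0]=np.nan;return W
E
python3 - <<'E'
from h import *
print(state())
for n in("top","side","wrist"):
    p,d,m=grab(n);cv2.imwrite(f"pics/{n}0.png",p);np.savez(f"{n}0.npz",p=p,d=d,m=m);print(n,m,(d>0).mean())
E
```

```text
pics
{'clock': 0.0, 'joints': array([-1.39780116,  0.6293373 ,  0.03842893,  1.51831554, -0.02699086,
        0.99631106, -0.0199986 ]), 'qvel': array([-0.00149468,  0.00058007, -0.00093872, -0.0005816 ,  0.00131842,
        0.00079153, -0.00097001]), 'joint_efforts': array([-1.51111458e-04, -5.49717414e+01,  1.14346091e+00, -1.86636525e+01,
       -5.22515865e-02,  2.37524608e-02,  1.49411189e-04]), 'eef_pos': array([0.15355905, 0.6309343 , 0.20457639]), 'orientation': array([ 1.19105065e-01,  9.92881224e-01, -9.21520293e-04, -9.89526242e-05]), 'ft_force': array([ 0.04591807,  0.35053569, -0.30442114]), 'moment': array([ 0.01931266, -0.01000519,  0.00640337]), 'grip_force': 0.0, 'opening': 1.0000781659808067}
top {'fov_y': 50.066033467241866, 'cx': 258.98093609847547, 'cy': 197.3339355221741, 'distortion': array([0.0055815, 0.       , 0.       , 0.       , 0.       ]), 'world_from_camera': array([[-4.82138371e-04,  9.97688910e-01, -6.79456165e-02,
         5.13332243e-01],
       [-9.99827354e-01,  7.81146857e-04,  1.85647986e-02,
        -2.12308221e-02],
       [ 1.85749692e-02,  
[... 383 characters left out ...]
.0701559 , -0.09173026,  0.44594187],
       [-0.11512704, -0.53927078,  0.83422586,  1.36290744],
       [ 0.00905842,  0.83920508,  0.54373962,  1.0022328 ],
       [ 0.        ,  0.        ,  0.        ,  1.        ]])} 0.99603271484375
wrist {'fov_y': 61.66408690395938, 'cx': 254.74048484728908, 'cy': 192.16794177933545, 'distortion': array([-0.08491555,  0.        ,  0.        ,  0.        ,  0.        ]), 'world_from_camera': array([[ 0.23594709, -0.93030266, -0.28083078,  0.07010046],
       [ 0.97176454,  0.22539582,  0.06978825,  0.65071492],
       [-0.00162611, -0.28936773,  0.95721663,  0.38492671],
       [ 0.        ,  0.        ,  0.        ,  1.        ]])} 0.9962615966796875
```

View pics/top0.png

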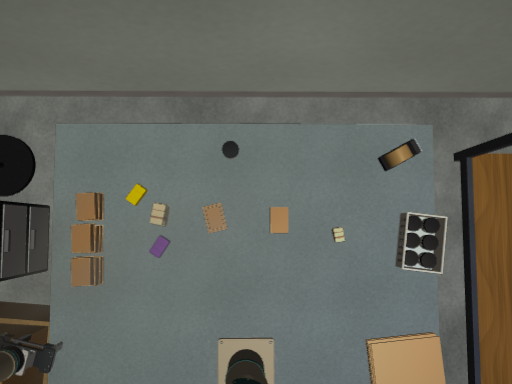

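View pics/side0.png

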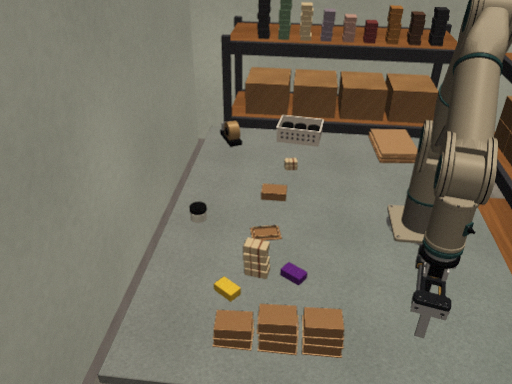

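The top view shows the pile at about (159,214), the carton base at (214,218), the lid at (279,220), the guest soaps at (338,234) and the jar at (230,149). The side view confirms the pile at (257,258), with yellow and purple decoy bars on either side.

```bash
cat >> h.py <<'E'
def rect(pts):
    (c,s,a)=cv2.minAreaRect((pts[:,:2]*1000).astype(np.float32)); 
    if s[0]<s[1]: s=s[::-1];a+=90
    a=(a+90)%180-90
    return np.round(c,1),np.round(s,1),round(float(np.radians(a)),3)
E
python3 - <<'E'
from h import *
for n,B in(("top",dict(pile=(145,195,175,232),base=(198,198,232,238),lid=(265,200,295,240),guest=(328,222,350,248),jar=(215,135,245,165),yel=(122,180,150,210),pur=(146,233,174,260))),("side",dict(pile=(238,232,276,282),base=(244,222,286,244),lid=(256,180,292,204)))):
    z=np.load(n+"0.npz",allow_pickle=True);d=z["d"];m=z["m"].item();W=cloud(m,d)
    for k,(a,b,c,e) in B.items():
        w=W[b:e,a:c].reshape(-1,3);w=w[np.isfinite(w[:,2])]
        zt=np.percentile(w[w[:,2]>.008,2],[50,90,98]) if (w[:,2]>.008).any() else None
        print(n,k,"z",np.round(np.percentile(w[:,2],[5,50,95,99])*1000,1), "top" ,zt, rect(w[w[:,2]>w[:,2].max()-.010]), rect(w[w[:,2]>.0025+np.percentile(w[:,2],3)]))
z=np.load("top0.npz",allow_pickle=True);p=z["p"]
q=np.hstack([cv2.resize(p[190:245,130:185],(400,400),interpolation=0),cv2.resize(p[190:245,187:242],(400,400),interpolation=0)])
cv2.imwrite("pics/crop0.png",q)
E
```

```text
top pile z [ -5.1   2.4 113.8 116.9] top [0.11034738 0.11447024 0.11749386] (array([554.8, 306.4]), array([71.1, 44.5]), -0.181) (array([559.9, 322.7]), array([135.6, 110.4]), 0.007)
top base z [-4.7  1.1  8.2 14.3] top [0.01118728 0.01563467 0.01913696] (array([544.7, 131.1]), array([106.7, 101.8]), 0.333) (array([543. , 117.1]), array([147.1, 124.7]), 0.005)
top lid z [-5.5  3.2 36.2 39.4] top [0.03271762 0.03663818 0.0396423 ] (array([ 534.8, -121.1]), array([91.9, 63.2]), -0.002) (array([ 535.5, -127.5]), array([146.9, 110. ]), -0.002)
top guest z [-5.4  1.8 47.1 50.1] top [0.04322293 0.04806006 0.05049086] (array([ 480.1, -340.4]), array([50.9, 37.2]), 0.155) (array([ 478.9, -349.3]), array([94., 82.]), -0.003)
top jar z [-5.2  1.8 54.7 57.6] top [0.05166498 0.05591812 0.05840049] (array([792.5,  58.9]), array([58.9, 55.2]), 0.026) (array([800.8,  62. ]), array([112.7, 110.6]), 0.004)
top yel z [-5.2  2.  31.  34.2] top [0.02764603 0.03200141 0.03480882] (array([628.4, 407.3]), array([71.7, 45.2]), -0.581) (array([629.2, 413.1]), array([111.1, 103.5]), 0.018)
top pur z [-4.8  2.6 30.9 33.9] top [0.02720103 0.03186831 0.03443679] (array([437.2, 317.8]), array([69.5, 42.8]), -0.59) (array([436.7, 320.3]), array([103.4,  96.7]), -1.571)
side pile z [ -1.3  10.8 113.7 115.8] top [0.07183383 0.1136616  0.11576109] (array([553.3, 307.7]), array([73. , 49.5]), -0.177) (array([555.7, 234.3]), array([244.7, 128.6]), -1.426)
side base z [ -1.3   4.5 114.1 116.1] top [0.01788605 0.11488946 0.11638887] (array([552.3, 299.2]), array([72.4, 31.7]), -0.16) (array([533.8, 179.6]), array([255.3, 147.6]), -1.438)
side lid z [-1.5  5.2 36.5 39. ] top [0.03283278 0.03685176 0.03911602] (array([ 530.6, -118.7]), array([95.2, 79.8]), -0.019) (array([ 531.3, -148.2]), array([178.8, 144.5]), -1.459)
```

View pics/crop0.png

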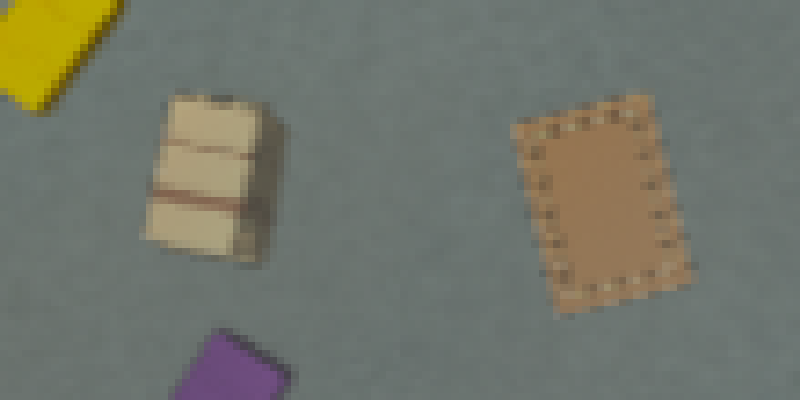

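The crop shows the pile's top bar tilted slightly clockwise and the base tilted counter-clockwise. I'll move to a wrist view that covers both.

jog_arm(series=[0.094,-0.05,-0.034,0,0,0,0,0.094,-0.1,-0.068,0,0,0,0,0.094,-0.15,-0.102,0,0,0,0,0.094,-0.2,-0.137,0,0,0,0,0.094,-0.25,-0.172,0,0,0,0])

```text
clock: 0.78
eef_pos: [0.357, 0.4037, 0.2054]
orientation: [0.119, 0.993, -0.0, 0.0]
ft_force: [-0.5, -0.6, -0.2]
opening: 1.002
grip_force: 0.0
```

jog_arm(series=[0.094,-0.05,-0.034,0,0,0,0,0.094,-0.1,-0.068,0,0,0,0,0.094,-0.15,-0.102,0,0,0,0,0.094,-0.2,-0.137,0,0,0,0,0.094,-0.215,-0.148,0,0,0,0])

```text
clock: 1.4
eef_pos: [0.5324, 0.2059, 0.2053]
orientation: [0.122, 0.992, -0.001, 0.001]
ft_force: [-0.2, 0.4, 0.2]
opening: 1.001
grip_force: 0.0
```

jog_arm(series=[0.094,0,0,0,0,0,0,0.094,0,0,0,0,0,0])

```text
clock: 1.65
eef_pos: [0.5283, 0.2129, 0.2053]
orientation: [0.118, 0.993, 0.001, -0.001]
ft_force: [-1.0, 0.0, -0.3]
opening: 1.001
grip_force: 0.0
```

```bash
python3 - <<'E'
from h import *
p,d,m=grab("wrist");s=state();cv2.imwrite("pics/w1.png",p);np.savez("w1.npz",p=p,d=d,m=m)
print(s["clock"],s["eef_pos"],s["orientation"],s["joints"])
W=cloud(m,d);print(np.nanpercentile(W[...,2],[1,50,90,99]))
E
```

```text
1.7 [0.52827282 0.21306249 0.20536139] [ 1.17311319e-01  9.93094868e-01  4.72068641e-04 -6.43572112e-04] [-0.46868837  0.51263645  0.05607323  1.74758624 -0.03748686  0.88300942
  0.93964328]
[-0.00076397  0.00144677  0.31932756  0.32781624]
```

View pics/w1.png

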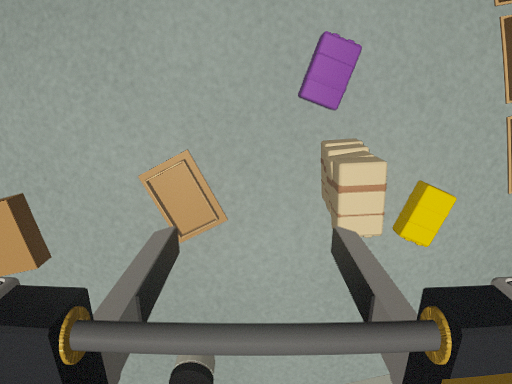

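Wrist view: base at about (183,195), pile's top face around (358,195), and a finger just touching the lower-left corner of each. Next I'll measure both from their masks.

```bash
cat >> h.py <<'E'
def maskrect(m,mask,z,show=True):
    """largest contour of mask -> world rectangle on plane z"""
    c,_=cv2.findContours(mask.astype(np.uint8),cv2.RETR_EXTERNAL,cv2.CHAIN_APPROX_NONE)
    c=max(c,key=cv2.contourArea);w=plane(m,c.reshape(-1,2),z)
    return rect(w),np.round(1000*plane(m,cv2.boxPoints(cv2.minAreaRect(c)),z)[:,:2]),cv2.minAreaRect(c)
E
python3 - <<'E'
from h import *
z=np.load("w1.npz",allow_pickle=True);p=z["p"];d=z["d"];m=z["m"].item();W=cloud(m,d);Z=W[...,2]
def box(M,a,b,c,e):
    o=np.zeros_like(M);o[b:e,a:c]=M[b:e,a:c];return o
t=box((Z>.103)&(Z<.122),300,120,420,260)
print("top face depth",maskrect(m,t,.112),np.nanmedian(Z[t]))
h=cv2.cvtColor(p,cv2.COLOR_BGR2HSV)
print("hsv base",h[195,183],"bench",h[100,100],"finger",h[260,160],"soap",h[175,360])
b=box((h[...,0]>5)&(h[...,0]<22)&(h[...,1]>60),120,130,240,250)
print("base plate",maskrect(m,b,.003),np.nanmedian(Z[b]))
w=box((Z>.0095)&(Z<.02)&b,120,130,240,250)
print("wall",w.sum(),rect(W[w]))
o=p.copy();o[t]=(0,0,255);o[b]=(0,255,0);o[w]=(255,0,0)
cv2.imwrite("pics/m1.png",cv2.resize(o[120:260,120:420],(800,373),interpolation=0))
E
```

```text
top face depth ((array([554.3, 303.4]), array([74.4, 45.7]), -0.184), array([[582., 273.],
       [510., 290.],
       [523., 332.],
       [597., 319.]]), ((359.3968811035156, 197.14981079101562), (50.21451950073242, 78.84616088867188), 3.5763344764709473)) 0.11287007569352997
hsv base [ 17 117 185] bench [ 60  13 154] finger [19 39 52] soap [ 21  74 210]
base plate ((array([543.4, 115.4]), array([102.2,  74. ]), 0.241), array([[503.,  69.],
       [484., 139.],
       [584., 163.],
       [607.,  90.]]), ((182.4711456298828, 197.51663208007812), (82.45420837402344, 56.535274505615234), 60.01836013793945)) 0.004265927472826864
wall 548 (array([543.4, 116.1]), array([85.9, 57.5]), 0.233)
```

View pics/m1.png

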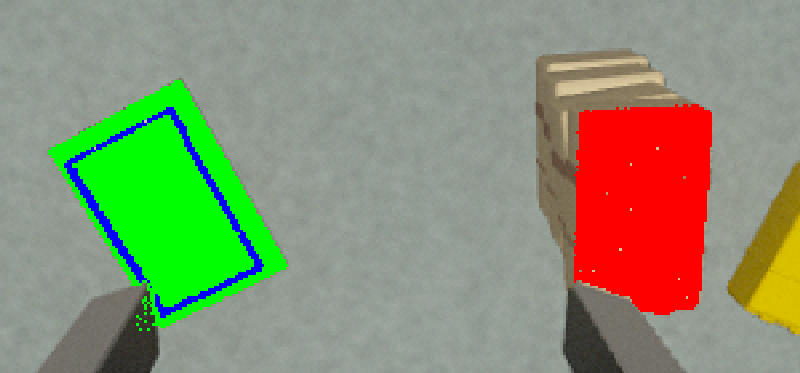

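```bash
cat >> h.py <<'E'
from scipy.spatial.transform import Rotation as R
def go(x,y,z,yaw):
    """shift/turn (tool axes) from the present pose to TCP (x,y,z), tool straight down, finger line at long-axis angle yaw+90deg"""
    s=state();r=R.from_quat(s["orientation"])
    c,t=np.cos(yaw),np.sin(yaw)
    G=R.from_matrix(np.array([[-c,-t,0],[-t,c,0],[0,0,-1]]).T.reshape(3,3).T if 0 else np.c_[[-c,-t,0],[-t,c,0],[0,0,-1]])
    print("t",round(s["clock"],2),"pos",np.round(s["eef_pos"],4),"shift",np.round(r.inv().apply(np.array([x,y,z])-s["eef_pos"]),4),"turn",np.round((r.inv()*G).as_rotvec(),3),"F",np.round(s["ft_force"],1),"open",round(s["opening"]*94,1),"grip",s["grip_force"])
E
python3 -c "
from h import *
go(.5543,.3034,.15,-.184)"
```

```text
t 1.7 pos [0.5283 0.2131 0.2054] shift [-0.0043  0.0939  0.0554] turn [ 0.001 -0.001 -0.051] F [-0.4  0.2  0.7] open 94.1 grip 0.0
```

jog_arm(series=[0.094,-0.002,0.047,0.02,0,0,-0.025,0.094,-0.0043,0.0939,0.04,0.001,-0.001,-0.051,0.07,-0.0043,0.0939,0.055,0.001,-0.001,-0.051,0.07,-0.0043,0.0939,0.055,0.001,-0.001,-0.051])

```text
clock: 2.2
eef_pos: [0.5541, 0.3008, 0.149]
orientation: [0.093, 0.996, -0.002, -0.001]
ft_force: [0.2, -0.1, 1.5]
opening: 0.824
grip_force: 0.0
```

```bash
python3 -c "
from h import *
go(.5543,.3034,.0985,-.184)
p,d,m=grab('wrist');cv2.imwrite('pics/w2.png',p)
W=cloud(m,d);Z=W[...,2];t=(Z>.103)&(Z<.122)&(abs(W[...,0]-.554)<.06)&(abs(W[...,1]-.303)<.05);print(maskrect(m,t,.112))
"
```

```text
t 2.2 pos [0.5541 0.3008 0.149 ] shift [0.0002 0.0028 0.0505] turn [-0.004 -0.002 -0.002] F [ 0.2 -0.1  1.5] open 77.4 grip 0.0
((array([554.4, 305.1]), array([72.9, 44.4]), -0.184), array([[515., 291.],
       [522., 333.],
       [595., 322.],
       [586., 276.]]), ((262.0, 216.0), (94.0, 62.0), 90.0))
```

View pics/w2.png

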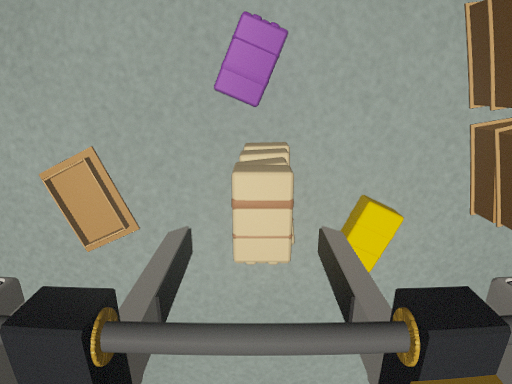

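The bar's top face is at (262,216), square to the fingers and nearly centred between them. I'll descend slowly and grip.

jog_arm(series=[0.07,0,0.003,0.02,0,0,0,0.07,0,0.003,0.04,0,0,0,0.07,0,0.003,0.05,0,0,0,0.07,0,0.003,0.05,0,0,0,0.07,0,0.003,0.05,0,0,0])

```text
clock: 2.88
eef_pos: [0.5575, 0.3038, 0.1015]
orientation: [0.094, 0.996, -0.0, 0.001]
ft_force: [0.0, -0.7, 0.1]
opening: 0.743
grip_force: 0.0
```

```bash
python3 -c "
from h import *
go(.5543,.3042,.0985,-.184)"
```

```text
t 2.88 pos [0.5575 0.3038 0.1015] shift [ 0.0032 -0.0002  0.003 ] turn [-0.     0.002 -0.004] F [ 0.  -0.7  0.1] open 69.9 grip 0.0
```

jog_arm(series=[0.06,0.003,0,0.0025,0,0,0,0.052,0.003,0,0.0025,0,0,0,0.047,0.003,0,0.0025,0,0,0,0.044,0.003,0,0.0025,0,0,0], force=6)

```text
clock: 3.38
eef_pos: [0.5541, 0.3047, 0.0981]
orientation: [0.094, 0.996, -0.0, 0.001]
ft_force: [-0.4, 0.1, 0.6]
opening: 0.472
grip_force: 0.4
```

jog_arm(series=[0.038,0,0,0,0,0,0,0.036,0,0,0,0,0,0,0.036,0,0,0,0,0,0,0.036,0,0,0,0,0,0], force=14)

```text
clock: 3.88
eef_pos: [0.5541, 0.3046, 0.0981]
orientation: [0.094, 0.996, -0.0, 0.001]
ft_force: [0.1, 2.0, 1.5]
opening: 0.47
grip_force: 14.0
```

```bash
python3 -c "
from h import *
go(.5543,.3042,.0985,-.184)"
```

```text
t 3.88 pos [0.5541 0.3046 0.0981] shift [-0.0003 -0.0004 -0.0004] turn [-0.     0.001 -0.004] F [0.1 2.  1.5] open 44.1 grip 14.00081142783165
```

jog_arm(series=[0.036,0,0,-0.005,0,0,0,0.036,0,0,-0.02,0,0,0,0.036,0,0,-0.04,0,0,0,0.036,0,0,-0.055,0,0,0,0.036,0,0,-0.055,0,0,0])

```text
clock: 4.5
eef_pos: [0.5548, 0.3048, 0.1547]
orientation: [0.094, 0.996, 0.0, 0.002]
ft_force: [-0.3, 0.1, -1.3]
opening: 0.471
grip_force: 14.0
```

```bash
python3 -c "
from h import *
go(.5434,.1158,.15,.237)
p,d,m=grab('side');cv2.imwrite('pics/s2.png',cv2.resize(p[170:300,170:340],(680,520)))"
```

```text
t 4.5 pos [0.5548 0.3048 0.1547] shift [-0.0241 -0.1878  0.0046] turn [ 0.     0.003 -0.425] F [-0.3  0.1 -1.3] open 44.3 grip 13.999700099229813
```

View pics/s2.png

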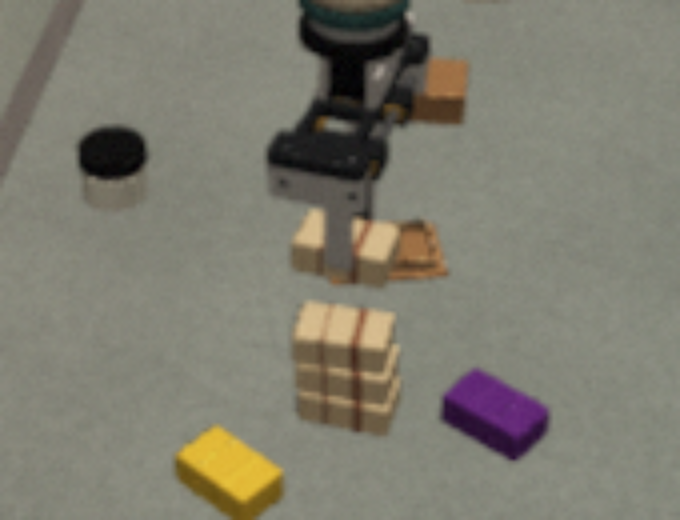

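The bar hangs level in the gripper and the three lower bars are undisturbed. Next I'll move it over the base.

jog_arm(series=[0.036,-0.005,-0.04,0,0,0,-0.1,0.036,-0.011,-0.085,0,0,0.001,-0.21,0.036,-0.017,-0.13,0,0,0.002,-0.32,0.036,-0.023,-0.17,0.002,0,0.003,-0.4,0.036,-0.0241,-0.1878,0.0046,0,0.003,-0.425])

```text
clock: 5.18
eef_pos: [0.5418, 0.1118, 0.1478]
orientation: [-0.117, 0.993, -0.001, -0.002]
ft_force: [0.4, -0.1, -0.1]
opening: 0.464
grip_force: 14.0
```

jog_arm(series=[0.036,0,0,0,0,0,0,0.036,0,0,0,0,0,0])

```text
clock: 5.42
eef_pos: [0.5424, 0.1167, 0.1483]
orientation: [-0.119, 0.993, -0.0, -0.001]
ft_force: [-0.4, -0.0, -0.7]
opening: 0.469
grip_force: 14.0
```

```bash
python3 - <<'E'
from h import *
go(.5434,.1158,.08,.237)
p,d,m=grab('wrist');np.savez("w3.npz",p=p,d=d,m=m);cv2.imwrite('pics/w3.png',p)
W=cloud(m,d);Z=W[...,2]
near=(abs(W[...,0]-.543)<.08)&(abs(W[...,1]-.116)<.08)
t=near&(Z>.155)&(Z<.175);print("z",np.nanmedian(Z[t]),t.sum());print("bar",maskrect(m,t,float(np.nanmedian(Z[t]))))
h=cv2.cvtColor(p,cv2.COLOR_BGR2HSV)
b=near&(Z<.02)&(h[...,0]>5)&(h[...,0]<22)&(h[...,1]>60);print("base",maskrect(m,b,.003))
E
```

```text
t 5.42 pos [0.5424 0.1167 0.1483] shift [-0.001  -0.0012  0.0683] turn [ 0.    -0.003  0.001] F [-0.4 -0.  -0.7] open 44.1 grip 13.999776095151901
z 0.16319519427098259 9405
bar ((array([542. , 116.5]), array([73.6, 71.6]), 0.238), array([[587.,  88.],
       [514.,  75.],
       [498., 141.],
       [569., 163.]]), ((255.0, 248.0), (126.0, 116.0), 0.0))
base ((array([519.4, 110.3]), array([72. , 53.2]), -1.326), array([[502.,  70.],
       [486., 138.],
       [537., 152.],
       [554.,  81.]]), ((254.0, 158.5), (51.0, 70.0), 90.0))
```

View pics/w3.png

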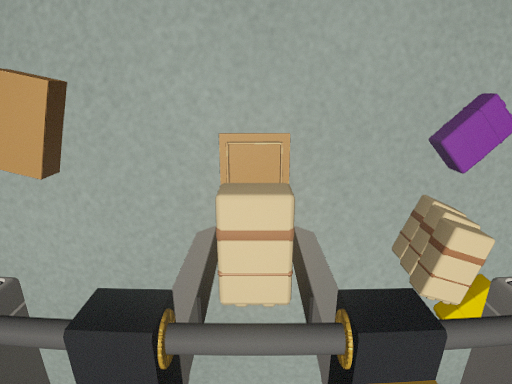

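The bar is aligned over the base: base centred on column 254, bar on column 255, angles 0.238 and 0.241. Lowering now.

jog_arm(series=[0.036,-0.001,-0.001,0.025,0,-0.003,0,0.036,-0.001,-0.001,0.055,0,-0.003,0,0.036,-0.001,-0.001,0.085,0,-0.003,0,0.036,-0.001,-0.001,0.11,0,-0.003,0,0.036,-0.001,-0.001,0.115,0,-0.003,0])

```text
clock: 6.1
eef_pos: [0.5422, 0.1158, 0.0321]
orientation: [-0.119, 0.993, -0.0, -0.001]
ft_force: [0.2, -0.8, -0.6]
opening: 0.468
grip_force: 14.0
```

jog_arm(series=[0.036,0,0,0,0,0,0,0.036,0,0,0,0,0,0])

```text
clock: 6.35
eef_pos: [0.5443, 0.1151, 0.0346]
orientation: [-0.118, 0.993, -0.0, 0.001]
ft_force: [-0.8, 0.1, -1.4]
opening: 0.466
grip_force: 14.0
```

```bash
python3 -c "
from h import *
go(.5436,.1162,.0171,.239)"
```

```text
t 6.35 pos [0.5443 0.1151 0.0346] shift [0.0004 0.0013 0.0175] turn [-0.001  0.003 -0.001] F [-0.8  0.1 -1.4] open 43.8 grip 13.999597728252411
```

jog_arm(series=[0.036,0,0.001,0.005,0,0,0,0.036,0,0.001,0.009,0,0,0,0.036,0,0.001,0.012,0,0,0,0.036,0,0.001,0.014,0,0,0,0.036,0,0.001,0.015,0,0,0])

```text
clock: 6.98
eef_pos: [0.5431, 0.1154, 0.0184]
orientation: [-0.118, 0.993, -0.0, 0.0]
ft_force: [0.4, -0.4, -1.1]
opening: 0.467
grip_force: 14.0
```

```bash
python3 -c "
from h import *
go(.5436,.1162,.0171,.239)"
```

```text
t 6.97 pos [0.5431 0.1154 0.0184] shift [-0.0007  0.0006  0.0013] turn [-0.001  0.    -0.002] F [ 0.4 -0.4 -1.1] open 43.9 grip 13.999631255865097
```

jog_arm(series=[0.036,0,0,0.0008,0,0,0,0.036,0,0,0.0012,0,0,0,0.036,0,0,0.0012,0,0,0])

```text
clock: 7.35
eef_pos: [0.5432, 0.1155, 0.0174]
orientation: [-0.118, 0.993, -0.0, 0.0]
ft_force: [0.5, -0.3, -1.2]
opening: 0.468
grip_force: 14.0
```

jog_arm(series=[0.036,0,0,0.0005,0,0,0,0.036,0,0,0.0005,0,0,0])

```text
clock: 7.6
eef_pos: [0.5433, 0.1155, 0.0171]
orientation: [-0.118, 0.993, -0.0, 0.0]
ft_force: [-1.2, 0.5, 1.5]
opening: 0.469
grip_force: 14.0
```

jog_arm(series=[0.036,0,0,0.0004,0,0,0,0.036,0,0,0.0004,0,0,0])

```text
clock: 7.85
eef_pos: [0.5432, 0.1155, 0.0171]
orientation: [-0.118, 0.993, -0.0, 0.0]
ft_force: [-1.2, -1.0, 5.8]
opening: 0.469
grip_force: 14.0
```

```bash
python3 -c "
from h import *
print(np.mean([ (imaging.grab_frame('top'),state()['ft_force'])[1] for _ in range(8)],0))"
```

```text
[-1.16551974 -0.51113818  5.45636822]
```

Contact confirmed at 5.5 N, with the height right for a bar resting on the plate. Releasing gently, then rising.

jog_arm(series=[0.046,0,0,0,0,0,0,0.05,0,0,0,0,0,0,0.056,0,0,0,0,0,0,0.062,0,0,0,0,0,0,0.062,0,0,0,0,0,0])

```text
clock: 8.88
eef_pos: [0.5432, 0.1155, 0.0164]
orientation: [-0.118, 0.993, -0.0, 0.0]
ft_force: [0.6, -0.2, -0.6]
opening: 0.66
grip_force: 0.0
```

jog_arm(series=[0.065,0,0,-0.01,0,0,0,0.065,0,0,-0.03,0,0,0,0.07,0,0,-0.07,0,0,0,0.08,0,0,-0.12,0,0,0,0.094,0,0,-0.15,0,0,0])

```text
clock: 9.5
eef_pos: [0.544, 0.1158, 0.1696]
orientation: [-0.118, 0.993, -0.0, 0.002]
ft_force: [-0.4, -0.3, -0.1]
opening: 0.919
grip_force: 0.0
```

```bash
python3 -c "
from h import *
go(.535,-.05,.20,.1)"
```

```text
t 9.5 pos [0.544  0.1158 0.1696] shift [ 0.0475 -0.1591 -0.0305] turn [-0.     0.004  0.137] F [-0.4 -0.3 -0.1] open 86.4 grip 0.0
```

jog_arm(series=[0.094,0,-0.05,-0.02,0,0,0.06,0.094,0,-0.1,-0.04,0,0.004,0.137,0.094,0,-0.12,-0.04,0,0.004,0.137,0.094,0,-0.12,-0.04,0,0.004,0.137,0.094,0,-0.12,-0.04,0,0.004,0.137])

```text
clock: 10.12
eef_pos: [0.5703, 0.0015, 0.2058]
orientation: [-0.052, 0.999, 0.0, -0.003]
ft_force: [-0.3, 0.3, 0.7]
opening: 0.999
grip_force: 0.0
```

```bash
python3 - <<'E'
from h import *
go(.535,-.12,.08,0)
p,d,m=grab('wrist');np.savez("w4.npz",p=p,d=d,m=m);cv2.imwrite('pics/w4.png',p)
W=cloud(m,d);Z=W[...,2]
h=cv2.cvtColor(p,cv2.COLOR_BGR2HSV);X=W[...,0];Y=W[...,1]
near=(abs(X-.543)<.08)&(abs(Y-.116)<.08)
br=(h[...,0]>5)&(h[...,0]<22)
print("bar",maskrect(m,near&(Z>.024)&(Z<.038),.031),np.nanmedian(Z[near&(Z>.024)&(Z<.038)]))
print("base",maskrect(m,near&(Z<.038)&br&(h[...,1]>40),.003))
w=near&(Z>.0095)&(Z<.019)&br;print("wall",w.sum(),rect(W[w]))
l=(abs(X-.535)<.08)&(abs(Y+.121)<.08)
t=l&(Z>.027)&(Z<.04);print("lid",maskrect(m,t,.033),np.nanmedian(Z[t]))
E
```

```text
t 10.12 pos [0.5703 0.0015 0.2058] shift [ 0.047  -0.1173  0.1259] turn [ 0.001 -0.005  0.103] F [-0.3  0.3  0.7] open 93.9 grip 0.0
bar ((array([544.4, 114.7]), array([74.5, 45.9]), 0.246), array([[511.,  84.],
       [505., 128.],
       [578., 147.],
       [585., 100.]]), ((356.4369201660156, 162.42251586914062), (64.74822998046875, 40.32775115966797), 87.70938873291016)) 0.03187975476117044
base ((array([543.1, 116.3]), array([102.7,  72.5]), 0.241), array([[499.,  68.],
       [485., 139.],
       [587., 170.],
       [601.,  94.]]), ((351.9403076171875, 156.2937774658203), (84.7261734008789, 61.04999923706055), 85.16958618164062))
wall 560 (array([543. , 116.3]), array([87.1, 56.7]), 0.245)
lid ((array([ 534. , -122.6]), array([96.7, 68. ]), -0.001), array([[ 587., -160.],
       [ 486., -157.],
       [ 482.,  -90.],
       [ 582.,  -88.]]), ((145.69723510742188, 131.00518798828125), (61.74177551269531, 90.83695983886719), 1.5074357986450195)) 0.033967990994414166
```

View pics/w4.png

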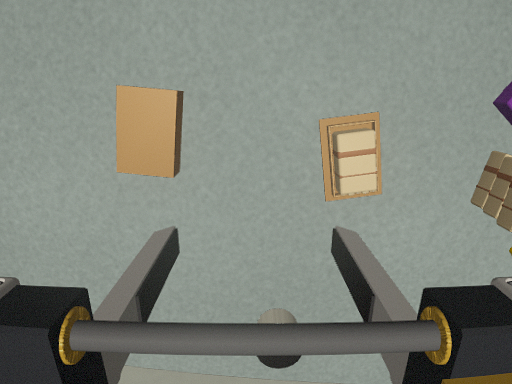

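The picture shows the bar flat inside the tray at (356,160) and the lid square to the axes at (148,131). Next, the lid.

jog_arm(series=[0.094,0.02,-0.05,0.02,0,0,0.05,0.094,0.04,-0.1,0.05,0,-0.003,0.103,0.094,0.0488,-0.119,0.09,0,-0.005,0.103,0.094,0.0488,-0.119,0.126,0,-0.005,0.103,0.094,0.0488,-0.119,0.126,0,-0.005,0.103])

```text
clock: 10.8
eef_pos: [0.5319, -0.1224, 0.0784]
orientation: [0.0, 1.0, 0.001, -0.002]
ft_force: [-0.6, -0.1, 1.2]
opening: 1.001
grip_force: 0.0
```

jog_arm(series=[0.094,0,0,0,0,0,0,0.094,0,0,0,0,0,0])

```text
clock: 11.05
eef_pos: [0.5356, -0.1238, 0.0823]
orientation: [0.001, 1.0, -0.001, 0.002]
ft_force: [-0.0, 0.5, 0.4]
opening: 1.002
grip_force: 0.0
```

```bash
python3 -c "
from h import *
go(.534,-.122,.012,0)"
```

```text
t 11.05 pos [ 0.5356 -0.1238  0.0823] shift [0.0019 0.0019 0.0703] turn [-0.001  0.005 -0.001] F [-0.   0.5  0.4] open 94.2 grip 0.0
```

jog_arm(series=[0.094,0.001,0.001,0.02,0,0.002,0,0.094,0.0015,0.0015,0.04,0,0.003,0,0.094,0.0015,0.0015,0.06,0,0.003,0,0.094,0.0015,0.0015,0.07,0,0.003,0,0.094,0.0015,0.0015,0.07,0,0.003,0])

```text
clock: 11.68
eef_pos: [0.533, -0.1229, 0.011]
orientation: [0.001, 1.0, -0.0, -0.001]
ft_force: [-0.6, -0.2, 0.2]
opening: 1.0
grip_force: 0.0
```

jog_arm(series=[0.085,0,0,0,0,0,0,0.077,0,0,0,0,0,0])

```text
clock: 11.92
eef_pos: [0.5334, -0.1232, 0.0116]
orientation: [0.001, 1.0, -0.001, 0.0]
ft_force: [0.1, -0.4, 0.2]
opening: 0.841
grip_force: 0.0
```

```bash
python3 -c "
from h import *
go(.534,-.122,.012,0)"
```

```text
t 11.93 pos [ 0.5334 -0.1232  0.0116] shift [-0.0006  0.0012 -0.0004] turn [-0.001  0.    -0.003] F [ 0.1 -0.4  0.2] open 79.0 grip 0.0
```

Close, then lift.

jog_arm(series=[0.072,-0.0005,0.0005,0,0,0,0,0.067,-0.0005,0.0005,0,0,0,0,0.062,-0.0005,0.0005,0,0,0,0,0.058,-0.0005,0.0005,0,0,0,0,0.058,-0.0005,0.0005,0,0,0,0], force=12)

```text
clock: 12.55
eef_pos: [0.5334, -0.1226, 0.011]
orientation: [0.001, 1.0, -0.0, -0.001]
ft_force: [-0.8, -0.2, 1.9]
opening: 0.704
grip_force: 12.0
```

jog_arm(series=[0.058,0,0,-0.005,0,0,0,0.058,0,0,-0.03,0,0,0,0.058,0,0,-0.07,0,0,0,0.058,0,0,-0.1,0,0,0,0.058,0,0,-0.1,0,0,0])

```text
clock: 13.18
eef_pos: [0.535, -0.1229, 0.113]
orientation: [0.001, 1.0, -0.001, 0.002]
ft_force: [-0.9, 0.0, -0.9]
opening: 0.701
grip_force: 12.0
```

```bash
python3 - <<'E'
from h import *
go(.5431,.1161,.112,.243)
p,d,m=grab('wrist');W=cloud(m,d);Z=W[...,2];s=state()["eef_pos"]
t=(abs(W[...,0]-s[0])<.08)&(abs(W[...,1]-s[1])<.036)&(Z>.11)&(Z<.16);zz=float(np.nanmedian(Z[t]))
print("lid",zz,maskrect(m,t,zz));A=np.c_[W[t][:,:2]-s[:2],np.ones(t.sum())];print("tilt",np.linalg.lstsq(A,Z[t],rcond=None)[0],s)
E
```

```text
t 13.18 pos [ 0.535  -0.1229  0.113 ] shift [-0.0074  0.239   0.0005] turn [-0.002  0.003 -0.246] F [-0.9  0.  -0.9] open 65.9 grip 12.000014232471585
lid 0.1359873677978386 ((array([ 529.7, -122.4]), array([94.8, 84.6]), -0.001), array([[ 482., -161.],
       [ 482.,  -84.],
       [ 577.,  -77.],
       [ 577., -168.]]), ((256.5, 243.5), (157.0, 153.0), 90.0))
tilt [0.05103547 0.00118378 0.13617847] [ 0.5338214  -0.12261     0.11151777]
```

```bash
python3 - <<'E'
from h import *
p,d,m=grab('wrist');W=cloud(m,d);s=state()["eef_pos"];X,Y,Z=W[...,0]-s[0],W[...,1]-s[1],W[...,2]
h=cv2.cvtColor(p,cv2.COLOR_BGR2HSV);br=(h[...,0]>5)&(h[...,0]<22)&(h[...,1]>80)
for a in np.arange(-.06,.06,.01):
    q=(abs(Y)<.028)&(X>a)&(X<a+.01)&(Z>.09)&(Z<.17)&br
    print(round(a,3),q.sum(),np.round(np.nanpercentile(Z[q],[10,50,90]),4) if q.sum()>5 else "")
q=br&(Z>.12)&(Z<.15);print(rect(W[q]),s, state()["moment"])
E
```

```text
-0.06 0 
-0.05 2656 [0.1095 0.1335 0.1351]
-0.04 2020 [0.1338 0.1345 0.1353]
-0.03 1907 [0.1338 0.1346 0.1353]
-0.02 1808 [0.1338 0.1346 0.1354]
-0.01 1703 [0.1337 0.1345 0.1352]
0.0 1614 [0.1337 0.1345 0.1352]
0.01 1539 [0.1338 0.1345 0.1353]
0.02 1433 [0.1339 0.1346 0.1353]
0.03 1355 [0.1338 0.1346 0.1353]
0.04 391 [0.1339 0.1346 0.1352]
0.05 0 
(array([ 531.3, -123.9]), array([90.2, 69.8]), 0.004) [ 0.53299955 -0.12242927  0.11055428] [ 0.02824927  0.03930096 -0.03366842]
```

```bash
python3 - <<'E'
from h import *
p,d,m=grab('wrist');W=cloud(m,d);s=state()["eef_pos"];X,Y,Z=W[...,0]-s[0],W[...,1]-s[1],W[...,2]
h=cv2.cvtColor(p,cv2.COLOR_BGR2HSV);br=(h[...,0]>5)&(h[...,0]<22)&(h[...,1]>80)
for y in (-.024,-.012,0,.012,.024):
    q=(abs(Y-y)<.003)&(abs(Z-s[2]-.0235)<.006)
    x=X[q];print(y,np.round(np.percentile(x,[.5,99.5]),4), q.sum(), "brown", np.round(np.percentile(X[q&br],[.5,99.5]),4))
r,c=np.where((abs(Y)<.002)&(abs(Z-s[2]-.0235)<.006));print(r.min(),r.max(),h[r.max()-12:r.max()+8,255].tolist(),np.round(Z[r.max()-2:r.max()+8,255],3))
go(.5431,.1161,.112,.243)
E
```

```text
-0.024 [-0.0468  0.0422] 1647 brown [-0.0468  0.0422]
-0.012 [-0.0467  0.0419] 1660 brown [-0.0467  0.0419]
0 [-0.0468  0.0419] 1659 brown [-0.0468  0.0419]
0.012 [-0.0467  0.0421] 1649 brown [-0.0467  0.0421]
0.024 [-0.0467  0.0419] 1644 brown [-0.0467  0.0419]
173 322 [[17, 127, 181], [17, 134, 181], [17, 135, 179], [16, 124, 181], [17, 135, 180], [17, 128, 182], [17, 130, 179], [17, 128, 179], [17, 132, 181], [18, 138, 178], [18, 132, 181], [17, 128, 183], [17, 130, 179], [14, 122, 109], [5, 60, 55], [17, 75, 65], [23, 56, 73], [6, 46, 78], [12, 47, 82], [16, 33, 86]] [0.135 0.134 0.134 0.22  0.222 0.222 0.223 0.223 0.223 0.224]
t 13.32 pos [ 0.5325 -0.1223  0.1099] shift [-0.0099  0.2384 -0.0022] turn [-0.    -0.003 -0.246] F [-0.1  0.4 -1.6] open 66.0 grip 11.999980621039867
```

The lid hangs level in the gripper, its centre about 1 mm ahead of the TCP. Carrying it over the base.

jog_arm(series=[0.058,-0.002,0.05,0,0,0,-0.06,0.058,-0.004,0.1,0,0,0,-0.12,0.058,-0.006,0.15,0,0,0,-0.18,0.058,-0.008,0.2,0,0,0,-0.23,0.058,-0.0089,0.2382,-0.002,0,-0.003,-0.246])

```text
clock: 13.95
eef_pos: [0.5417, 0.1181, 0.1109]
orientation: [-0.123, 0.992, -0.0, -0.001]
ft_force: [0.9, -0.0, 0.6]
opening: 0.701
grip_force: 12.0
```

jog_arm(series=[0.058,0,0,0,0,0,0,0.058,0,0,0,0,0,0,0.058,0,0,0,0,0,0])

```text
clock: 14.32
eef_pos: [0.5427, 0.1137, 0.112]
orientation: [-0.12, 0.993, -0.001, 0.0]
ft_force: [-0.3, 0.4, -1.1]
opening: 0.7
grip_force: 12.0
```

```bash
python3 - <<'E'
from h import *
go(.5421,.1159,.06,.243)
p,d,m=grab('wrist');W=cloud(m,d);Z=W[...,2];s=state()["eef_pos"];cv2.imwrite("pics/w5.png",p)
near=(abs(W[...,0]-.543)<.08)&(abs(W[...,1]-.116)<.08)
h=cv2.cvtColor(p,cv2.COLOR_BGR2HSV)
b=near&(Z<.02)&(h[...,0]>5)&(h[...,0]<22)&(h[...,1]>60);print("base",maskrect(m,b,.003))
t=(abs(Z-s[2]-.0235)<.006)&(h[...,0]<22)&(h[...,1]>80);print("lid",maskrect(m,t,s[2]+.023))
go(.5421,.1159,.06,.243)
E
```

```text
t 14.32 pos [0.5427 0.1137 0.112 ] shift [0.0001 0.0024 0.052 ] turn [-0.002  0.    -0.002] F [-0.3  0.4 -1.1] open 65.8 grip 11.999897109344602
base ((array([504.8, 106.7]), array([72.1, 21.9]), -1.329), array([[503.,  69.],
       [486., 139.],
       [507., 145.],
       [524.,  74.]]), ((258.0, 150.0), (24.0, 80.0), 90.0))
lid ((array([539.3, 112.9]), array([90.4, 69.1]), 0.241), array([[503.,  70.],
       [488., 133.],
       [574., 160.],
       [593.,  86.]]), ((254.5, 247.5), (149.0, 129.0), 90.0))
t 14.38 pos [0.5429 0.1138 0.1122] shift [0.0003 0.0023 0.0522] turn [-0.002  0.    -0.002] F [-1.5  0.4  0.1] open 66.2 grip 11.99997441843152
```

jog_arm(series=[0.058,0,0.0015,0.015,0,0,0,0.058,0,0.0023,0.035,0,0,0,0.058,0,0.0023,0.05,0,0,0,0.058,0,0.0023,0.058,0,0,0,0.058,0,0.0023,0.058,0,0,0])

```text
clock: 15.0
eef_pos: [0.5422, 0.1177, 0.0539]
orientation: [-0.121, 0.993, -0.001, 0.0]
ft_force: [-0.7, -0.8, 0.1]
opening: 0.7
grip_force: 12.0
```

jog_arm(series=[0.058,0,0,0,0,0,0,0.058,0,0,0,0,0,0,0.058,0,0,0,0,0,0])

```text
clock: 15.38
eef_pos: [0.5428, 0.118, 0.055]
orientation: [-0.121, 0.993, -0.0, 0.001]
ft_force: [0.7, 0.2, -0.7]
opening: 0.7
grip_force: 12.0
```

```bash
python3 -c "
from h import *
go(.5421,.1159,.015,.243);print(state()['orientation'])"
```

```text
t 15.38 pos [0.5428 0.118  0.055 ] shift [ 0.0013 -0.0018  0.04  ] turn [-0.001  0.002  0.   ] F [ 0.7  0.2 -0.7] open 65.8 grip 11.99997290968895
[-1.21307169e-01  9.92614207e-01 -3.43778599e-04  1.22031905e-03]
```

jog_arm(series=[0.058,0.001,-0.0015,0.003,0,0,0,0.058,0.001,-0.0015,0.006,0,0,0,0.058,0.001,-0.0015,0.008,0,0,0,0.058,0.001,-0.0015,0.008,0,0,0])

```text
clock: 15.88
eef_pos: [0.5418, 0.1162, 0.0463]
orientation: [-0.121, 0.993, -0.0, 0.001]
ft_force: [-0.2, -0.2, 0.1]
opening: 0.698
grip_force: 12.0
```

```bash
python3 -c "
from h import *
go(.5421,.1159,.015,.243);print(state()['orientation'])"
```

```text
t 15.88 pos [0.5418 0.1162 0.0463] shift [-0.0002 -0.0003  0.0313] turn [-0.001  0.001  0.   ] F [-0.2 -0.2  0.1] open 65.6 grip 11.999966958537698
[-1.21300947e-01  9.92615534e-01 -4.17756200e-04  5.54076543e-04]
```

jog_arm(series=[0.058,0,0,0.005,0,0,0,0.058,0,0,0.01,0,0,0,0.058,0,0,0.014,0,0,0,0.058,0,0,0.017,0,0,0,0.058,0,0,0.017,0,0,0])

```text
clock: 16.5
eef_pos: [0.5418, 0.1162, 0.0293]
orientation: [-0.121, 0.993, -0.0, 0.001]
ft_force: [-0.2, 0.1, -0.4]
opening: 0.701
grip_force: 12.0
```

```bash
python3 -c "
from h import *
go(.5421,.1159,.015,.243);print(state()['orientation'])"
```

```text
t 16.5 pos [0.5418 0.1162 0.0293] shift [-0.0002 -0.0003  0.0143] turn [-0.001  0.001  0.   ] F [-0.2  0.1 -0.4] open 65.9 grip 12.000021804124117
[-1.21287615e-01  9.92617167e-01 -4.29623872e-04  5.38264733e-04]
```

jog_arm(series=[0.058,0,0,0.003,0,0,0,0.058,0,0,0.005,0,0,0,0.058,0,0,0.007,0,0,0,0.058,0,0,0.009,0,0,0,0.058,0,0,0.009,0,0,0])

```text
clock: 17.12
eef_pos: [0.5419, 0.1162, 0.0204]
orientation: [-0.121, 0.993, -0.0, 0.001]
ft_force: [0.2, 1.4, 0.4]
opening: 0.702
grip_force: 12.0
```

jog_arm(series=[0.058,0,0,0.002,0,0,0,0.058,0,0,0.003,0,0,0,0.058,0,0,0.003,0,0,0])

```text
clock: 17.5
eef_pos: [0.5419, 0.1162, 0.0175]
orientation: [-0.121, 0.993, -0.0, 0.001]
ft_force: [0.0, 0.1, -0.0]
opening: 0.701
grip_force: 12.0
```

jog_arm(series=[0.058,0,0,0.001,0,0,0,0.058,0,0,0.002,0,0,0,0.058,0,0,0.003,0,0,0,0.058,0,0,0.003,0,0,0])

```text
clock: 18.0
eef_pos: [0.5419, 0.1162, 0.0145]
orientation: [-0.121, 0.993, -0.0, 0.001]
ft_force: [0.1, -1.2, -0.4]
opening: 0.701
grip_force: 12.0
```

jog_arm(series=[0.058,0,0,0.0005,0,0,0,0.058,0,0,0.0005,0,0,0])

```text
clock: 18.25
eef_pos: [0.5421, 0.1162, 0.0141]
orientation: [-0.121, 0.993, -0.0, 0.001]
ft_force: [-0.1, -0.1, -0.8]
opening: 0.702
grip_force: 12.0
```

jog_arm(series=[0.058,0,0,0.0005,0,0,0,0.058,0,0,0.0007,0,0,0,0.058,0,0,0.0007,0,0,0])

```text
clock: 18.62
eef_pos: [0.5421, 0.1162, 0.0139]
orientation: [-0.121, 0.993, -0.0, 0.001]
ft_force: [-0.3, -0.6, 5.8]
opening: 0.702
grip_force: 12.0
```

jog_arm(series=[0.058,0,0,0.0005,0,0,0,0.058,0,0,0.0008,0,0,0,0.058,0,0,0.0008,0,0,0])

```text
clock: 19.0
eef_pos: [0.5421, 0.1162, 0.0139]
orientation: [-0.121, 0.993, -0.0, 0.001]
ft_force: [-3.1, -1.3, 11.6]
opening: 0.703
grip_force: 12.0
```

The rim is on the plate. Releasing and rising, then I'll shut the fingers and press on the lid's top.

jog_arm(series=[0.07,0,0,-0.001,0,0,0,0.076,0,0,-0.001,0,0,0,0.082,0,0,-0.001,0,0,0,0.085,0,0,-0.001,0,0,0,0.085,0,0,-0.001,0,0,0])

```text
clock: 19.62
eef_pos: [0.5419, 0.1162, 0.0134]
orientation: [-0.121, 0.993, -0.0, 0.001]
ft_force: [-0.1, -0.9, -0.4]
opening: 0.906
grip_force: 0.0
```

jog_arm(series=[0.085,0,0,-0.015,0,0,0,0.085,0,0,-0.05,0,0,0,0.06,0,0,-0.06,0,0,0,0.03,0,0,-0.06,0,0,0,0.0,0,0,-0.06,0,0,0])

```text
clock: 20.25
eef_pos: [0.5413, 0.116, 0.0729]
orientation: [-0.121, 0.993, -0.0, 0.0]
ft_force: [0.6, -0.4, -0.3]
opening: 0.622
grip_force: 0.0
```

jog_arm(series=[0.0,0,0,0,0,0,0,0.0,0,0,0,0,0,0,0.0,0,0,0,0,0,0])

```text
clock: 20.62
eef_pos: [0.5417, 0.1162, 0.0732]
orientation: [-0.121, 0.993, -0.0, 0.0]
ft_force: [-0.1, -0.4, -1.3]
opening: 0.303
grip_force: 0.0
```

```bash
python3 - <<'E'
from h import *
go(.5431,.1161,.045,.243)
p,d,m=grab('wrist');W=cloud(m,d);X,Y,Z=W[...,0]-.5431,W[...,1]-.1161,W[...,2]
q=(np.hypot(X,Y)<.07)&(Z>.028)&(Z<.045);A=np.c_[X[q],Y[q],np.ones(q.sum())]
h=cv2.cvtColor(p,cv2.COLOR_BGR2HSV);q&=(h[...,0]>5)&(h[...,0]<22)&(h[...,1]>80)
A=np.c_[X[q],Y[q],np.ones(q.sum())];print(np.linalg.lstsq(A,Z[q],rcond=None)[0],rect(W[q]),q.sum())
E
```

```text
t 20.62 pos [0.5417 0.1162 0.0732] shift [-0.0013 -0.0004  0.0282] turn [-0.001  0.001  0.   ] F [-0.1 -0.4 -1.3] open 28.5 grip 0.0
[0.00403763 0.00099205 0.03698288] (array([542.4, 115.9]), array([95.7, 65.7]), 0.243) 9359
```

jog_arm(series=[0.0,-0.001,0,0.01,0,0,0,0.0,-0.001,0,0.022,0,0,0,0.0,-0.001,0,0.03,0,0,0,0.0,-0.001,0,0.033,0,0,0,0.0,-0.001,0,0.034,0,0,0])

```text
clock: 21.3
eef_pos: [0.5428, 0.1164, 0.0393]
orientation: [-0.121, 0.993, -0.0, 0.001]
ft_force: [1.6, -0.2, -0.1]
opening: 0.001
grip_force: 0.0
```

jog_arm(series=[0.0,0,0,0.001,0,0,0,0.0,0,0,0.003,0,0,0,0.0,0,0,0.004,0,0,0,0.0,0,0,0.004,0,0,0])

```text
clock: 21.8
eef_pos: [0.5431, 0.1165, 0.0363]
orientation: [-0.121, 0.993, -0.0, 0.001]
ft_force: [-1.0, -1.0, 4.9]
opening: 0.006
grip_force: 2.9
```

jog_arm(series=[0.0,0,0,0.001,0,0,0,0.0,0,0,0.002,0,0,0,0.0,0,0,0.002,0,0,0])

```text
clock: 22.18
eef_pos: [0.5432, 0.1165, 0.0362]
orientation: [-0.121, 0.993, -0.0, 0.001]
ft_force: [-5.1, -0.8, 22.8]
opening: 0.005
grip_force: 11.1
```

jog_arm(series=[0.0,0,0,0.0007,0,0,0,0.0,0,0,0.001,0,0,0,0.0,0,0,0.001,0,0,0,0.0,0,0,0.001,0,0,0])

```text
clock: 22.68
eef_pos: [0.5432, 0.1165, 0.0361]
orientation: [-0.121, 0.993, -0.0, 0.002]
ft_force: [-6.4, -1.5, 30.1]
opening: 0.004
grip_force: 15.2
```

Pressed at 30 N and the top sits at 36 mm. Rising clear for a check.

jog_arm(series=[0.0,0,0,-0.004,0,0,0,0.0,0,0,-0.01,0,0,0,0.0,0,0,-0.05,0,0,0,0.0,0,0,-0.1,0,0,0,0.0,0,0,-0.15,0,0,0])

```text
clock: 23.3
eef_pos: [0.5423, 0.1164, 0.1838]
orientation: [-0.121, 0.993, -0.0, 0.0]
ft_force: [0.7, 0.5, 0.0]
opening: 0.005
grip_force: 0.0
```

jog_arm(series=[0.0,-0.05,0,0,0,0,0,0.0,-0.05,0,0,0,0,0,0.0,-0.05,0,0,0,0,0])

```text
clock: 23.68
eef_pos: [0.59, 0.1282, 0.1817]
orientation: [-0.121, 0.993, -0.001, -0.0]
ft_force: [0.0, 0.9, -0.6]
opening: 0.007
grip_force: 0.0
```

```bash
python3 - <<'E'
from h import *
p,d,m=grab('wrist');W=cloud(m,d);X,Y,Z=W[...,0]-.5431,W[...,1]-.1161,W[...,2]
h=cv2.cvtColor(p,cv2.COLOR_BGR2HSV);br=(np.hypot(X,Y)<.07)&(h[...,0]>5)&(h[...,0]<22)&(h[...,1]>80)
q=br&(Z>.028)&(Z<.045);A=np.c_[X[q],Y[q],np.ones(q.sum())]
print(np.linalg.lstsq(A,Z[q],rcond=None)[0],maskrect(m,q,.036)[0]);b=br&(Z<.028);print(rect(W[b&(Z<.012)]))
cv2.imwrite("pics/w6.png",p);print(state()["eef_pos"])
E
```

```text
[0.00162961 0.0002181  0.03704551] (array([542.8, 116. ]), array([95.4, 65.9]), 0.244)
(array([494.5, 104.3]), array([70.3,  0.2]), -1.327)
[0.58973085 0.12815821 0.18173118]
```

View pics/w6.png

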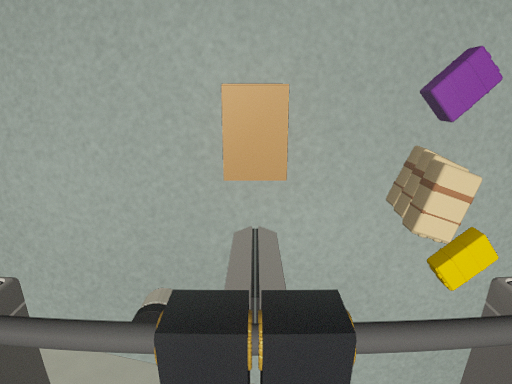

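The picture shows the closed carton at (255,132), level and centred on the base. The three-bar pile at (435,195) is intact and the jar hasn't been touched.

```bash
python3 -c "
from h import *
print(ticket.job_done())"
```

```text
the job is handed in; nothing more can be done
None
```

The job is handed in at about 24 s: the top bar lies flat in the carton base and the lid, pressed with 30 N, sits level and fully down; the other three bars, the jar and the guest soaps were left alone.

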